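Turn a potsherd over against a sloping rest

ROBOT

A 6-joint arm with a two-finger parallel gripper is mounted at the origin on a cart in front of the work surface, level with it; the furniture and walls round the work are solid. World frame = base frame: x ahead of the robot, y to its left, z up, the work surface at z = 0. Lengths are in m, angles in rad, forces in N, time in s.
With the tool pointing down it reaches from about 0.275 to 0.875 m from the base axis. Payload 12.5 kg.
Tool frame: the origin (TCP) lies on the centre line of the jaws, within the pads' length; the fingertips stand 22 mm ahead of it and the grasp point (between the pads) lies 3 mm ahead of it (manip.tcp_to_tips is the distance from the TCP to the fingertips, in m); x points along the fingers, y is the direction in which the jaws open and shut, and the axes are right-handed (so a half turn about x gives the same grasp; the last joint's range is limited). The gripper opens to 85 mm and grips with 20 to 120 N. Pads are 22 mm wide; open, the fingers measure 114 mm over their backs; the gripper's body (76 mm by 85 mm) begins 54 mm behind the grasp point. The pads swing forward as they close: fully open they stand 13 mm farther back than shut.
Start: joints at [-1.281, 0.351, 1.652, -0, 1.139, -0.085], TCP at [0.201, -0.512, 0.253] pointing down, gripper open.
Joint ranges: [-2.75, 2.75], [-0.79, 2.1], [0.01, 2.65], [-1.57, 4.71], [0.07, 3.14], [-2.87, 2.87]. Speed limits (rad/s): [2.22, 2.22, 2.79, 3.14, 3.14, 3.14].

INTERFACE

Orientations are given as a unit quaternion [w, x, y, z].
In Python, from cell import manip gives the robot as it stands. The module is installed in compiled form; this text tells all that it offers. Calls block until the motion is done:
- manip.move_to(position, orientation): joint-space move of the TCP to a pose.
- manip.servo_line(position, orientation=None, max_speed=0.15): straight line of the TCP; orientation=None keeps the orientation; max_speed is the mean speed in m/s.
- manip.set_joints(angles): joint-space move.
- manip.gripper_to(opening, strength=None): finger opening in m; strength is the grip in N (None keeps the last); returns when the fingers have stopped.
- manip.hold(seconds).
- manip.inverse_kinematics(position, orientation): joint angles nearest the present ones, or None.
- manip.read_camera(name): name is "side" or "top"; returns (picture, depth): 420x560x3 uint8, red, green, blue; 420x560 float32, m along the optical axis (not along the pixel's ray), 0 where there is no reading.
- manip.camera_info(name): a dict with "vertical_fov" (degrees; the focal length in pixels is half the picture's height over the tangent of half this angle, whatever the lens; pixels are square), "cx", "cy" (the principal point, pixels), "T" (4x4, takes a point from camera to world coordinates). Camera axes: x right, y down, z forward; pixel columns grow to the right and rows downward; lengths in m; the calibration is good to about 2 mm. A picture is of the moment at which its call begins. camera_info takes no time and is no camera call.
A pose or a line that the arm cannot do raises manip.PlanningError and nothing moves.
- manip.close_job(): hands the job in, once; it reports no verdict.
Readings, each from a call of its own:
- manip.current_t(): time.
- manip.current_joints(): joint angles.
- manip.current_joint_velocities(): joint speeds.
- manip.current_joint_torque(): joint torques, N m.
- manip.current_tool_pos(): TCP position.
- manip.current_tool_rot(): TCP orientation.
- manip.current_contact_force(): force on the tool from outside, world axes, zero at the start.
- manip.current_moment(): the same for the moment, N m.
- manip.current_grip_width(): finger opening in m.
Only numpy, scipy, OpenCV 4.12 (cv2) and the standard library are available. Lean on these libraries where they do the work, as an engineer would, in place of code of your own. Each camera call takes 0.05 s, during which the arm holds its last target.

TASK

Turn the large potsherd over by light pushes alone, never gripping it and never lifting it off the desk. Push it flat along the desk against the sloping front of the white plastic rest until it climbs and stands leaning on it, then reach behind the rest and push the sherd's projecting top edge back over, so that it falls and lies flat on the desk in front of the rest with its other face up. Leave the film can, the scale bar and the small sherd where they are.

Things in the scene. Friction and masses are not known exactly. Their poses are not given: they have to be found in the camera images.
- rest: White slick plastic rest (friction about 0.2), fixed to the desk: a straight wall 150 mm long (its x axis), 44 mm high, 8 mm thick. Its front looks to its +y (about robot's left), where the sherd lies, and steepens: 42 deg from the desk up to z 7 mm, 58 to 18, 72 to 44, leaning to -y. Origin: on the desk, mid-length, at the foot of the front face. Behind: a foot plate 7 mm high to y = -56 mm.
- rest_top (a point): Middle of the top of the rest's wall, 44 mm above the desk. In the rest's frame the wall's top runs from y = -23 mm (front edge) to y = -31 mm (back edge).
- sherd: The large brown potsherd: flat plate of roughly octagonal outline, 85 (x) x 74 (y) x 12 (z) mm, about 60 g, friction about 0.6. Origin: centre of its underside at the start; its z is up at the start and points down once turned over. Starts flat, 75 to 130 mm in front of the rest's foot. Leaning on the rest, its top edge stands about 70 mm above the desk, well above the wall.
- film_can: Bystander: black film canister with a grey cap, 34 mm across, 51 mm high, loose, upright beyond the end of the rest that is nearer to the robot. Origin: centre of its underside.
- scale_bar: Bystander: black and white photo scale, 20 (x) x 105 (y) x 9 (z) mm, loose, lying beyond the end of the rest that is farther from the robot. Origin: centre of its underside.
- small_sherd: Bystander: small thick brown sherd, 49 x 54 x 14 mm, loose, lying flat on the desk behind the rest. Origin: centre of its underside.
Mind the look-alikes: they are no part of the job. There is more than one size of the sherd; the one meant has the size given above.

How it is judged:
By the outcome, as a careful person would: the job done as asked, in the order asked, and still so for the second after the job is handed in, with the robot touching nothing.
It also fails if it takes over 51 s, if anything falls off the work surface, if the arm or the gripper's body presses on something with over 40 N, if the wrist force passes 120 N, or if a joint passes its speed limit or range.

## Working session

There is one attempt and no reset: what is moved stays moved. The work goes in short steps, each a Python script; the robot and the scene stay as the last script left them, time stands still between calls to the robot, and variables do not carry over. Pictures are saved under pics/ and viewed, and the job is handed in when it is done.

```bash
mkdir -p pics; ls; python3 - <<'E'
from cell import manip
import cv2,numpy as np
for n in("top","side"):
    p,d=manip.read_camera(n); cv2.imwrite(f"pics/{n}0.png",p[:,:,::-1]); np.save(f"{n}0.npy",d); i=manip.camera_info(n); print(n,i)
print(manip.current_t(),manip.tcp_to_tips,manip.current_tool_rot())
E
```

```text
pics
top {'vertical_fov': 46.63123203178748, 'cx': 279.43482420941217, 'cy': 203.64666219694496, 'T': array([[ 0.00813276, -0.99841687,  0.05565612,  0.48606864],
       [-0.99969703, -0.00682489,  0.02364895, -0.0113368 ],
       [-0.02323166, -0.05583159, -0.99816989,  0.89774731],
       [ 0.        ,  0.        ,  0.        ,  1.        ]])}
side {'vertical_fov': 56.31131714368027, 'cx': 281.71840164045005, 'cy': 211.02740518779902, 'T': array([[ 0.94426157, -0.15890813,  0.28830244,  0.30886322],
       [-0.32890403, -0.41852033,  0.84655943, -0.70034451],
       [-0.01386474, -0.89419737, -0.44745819,  0.45811999],
       [ 0.        ,  0.        ,  0.        ,  1.        ]])}
0.1 0.022 [-0.13138158 -0.69468737 -0.13210246  0.69476419]
```

View pics/top0.png

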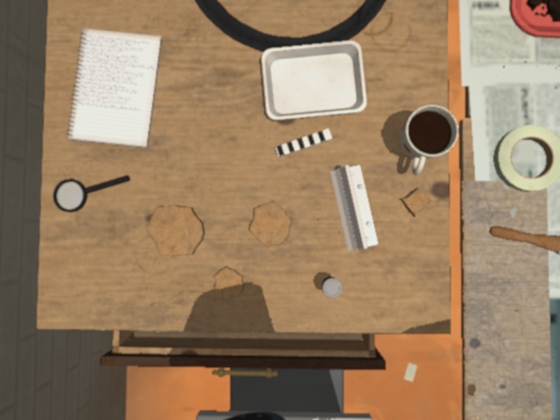

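View pics/side0.png

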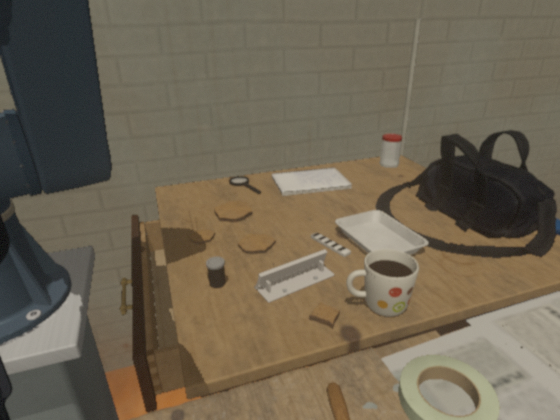

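The top view shows the rest at about (352,207). The target candidate is at (270,223), roughly 42 px or 78 mm across. The larger look-alike is at (175,230). The can is at (331,287), the scale bar at (303,142) and the small sherd at (416,201). Next I'll measure these.

```bash
cat > h.py <<'E'
import numpy as np,cv2
from cell import manip
def cloud(n,d):
    i=manip.camera_info(n); f=210/np.tan(np.radians(i["vertical_fov"]/2)); v,u=np.mgrid[0:420,0:560]
    P=np.stack([(u-i["cx"])/f*d,(v-i["cy"])/f*d,d],-1)@i["T"][:3,:3].T+i["T"][:3,3]
    P[d==0]=np.nan
    return P
E
python3 - <<'E'
from h import *
P=cloud("top",np.load("top0.npy")); z=P[...,2]
print("desk z",[np.round(P[r,c],4) for r,c in((180,230),(270,280),(230,310),(170,390),(300,400))])
def flt(P,m):
    Q=P[m];A=np.c_[Q[:,:2],np.ones(len(Q))];return np.linalg.lstsq(A,Q[:,2],rcond=None)[0]
reg={"sherd":(195,250,240,300),"big":(195,265,140,210),"rest":(155,258,322,385),"can":(270,302,315,348),"bar":(122,162,268,336),"small":(185,218,398,434),"near":(262,290,210,246)}
for k,(a,b,c,e) in reg.items():
    zz=z[a:b,c:e]; m=(zz>np.nanmedian(z[160:180,200:260])+0.005)
    m=m.astype(np.uint8); n,l,s,_=cv2.connectedComponentsWithStats(m); j=1+np.argmax(s[1:,4]); m=l==j
    Q=P[a:b,c:e][m]; (cx,cy),(w,h),an=cv2.minAreaRect((Q[:,:2]*1000).astype(np.float32))
    print(k,len(Q),"c",round(cx,1),round(cy,1),"wh",round(w,1),round(h,1),"ang",round(an,1),"z med/max",np.round(np.median(Q[:,2])*1000,1),np.round(Q[:,2].max()*1000,1))
    if k=="rest": np.save("restQ.npy",Q)
    if k=="sherd": np.save("sherdQ.npy",Q)
Q=np.load("restQ.npy");T=Q[Q[:,2]>0.040]; print("top strip",len(T),T.mean(0),cv2.minAreaRect((T[:,:2]*1000).astype(np.float32)))
H=cv2.convexHull((np.load("sherdQ.npy")[:,:2]*1000).astype(np.float32))[:,0]; print(H.round(0).tolist())
p=cv2.imread("pics/top0.png")[110:310,220:440]; cv2.imwrite("pics/crop0.png",cv2.resize(p,None,fx=2.9,fy=2.9,interpolation=cv2.INTER_CUBIC))
E
```

```text
desk z [array([ 0.5797,  0.1023, -0.0023]), array([ 0.4144,  0.0079, -0.0006]), array([ 0.488 , -0.0467, -0.002 ]), array([ 0.5998, -0.1936, -0.0012]), array([ 0.3621, -0.211 , -0.0027])]
sherd 1325 c 499.3 26.8 wh 78.9 71.0 ang 45.4 z med/max 9.3 14.4
big 2264 c 486.2 201.2 wh 91.4 106.1 ang 0.9 z med/max 12.2 17.5
rest 1469 c 530.7 -127.4 wh 149.7 51.5 ang 12.9 z med/max 24.9 46.3
can 340 c 389.4 -82.9 wh 33.8 33.0 ang 45.0 z med/max 49.1 53.9
bar 620 c 649.6 -33.0 wh 20.5 105.1 ang 19.2 z med/max 7.7 13.4
small 445 c 543.1 -238.4 wh 39.3 42.7 ang 41.2 z med/max 11.0 15.2
near 492 c 399.5 101.7 wh 40.2 53.0 ang 0.6 z med/max 6.2 11.5
top strip 366 [ 0.53010247 -0.12455218  0.04231206] ((530.2421875, -124.47967529296875), (149.33700561523438, 9.137778282165527), 12.743672370910645)
[[540.0, 22.0], [537.0, 34.0], [533.0, 44.0], [529.0, 51.0], [526.0, 56.0], [489.0, 65.0], [482.0, 59.0], [480.0, 58.0], [474.0, 52.0], [458.0, 34.0], [462.0, 14.0], [464.0, 8.0], [466.0, 5.0], [468.0, 3.0], [471.0, -1.0], [473.0, -3.0], [479.0, -6.0], [486.0, -8.0], [504.0, -12.0], [506.0, -12.0], [512.0, -10.0], [526.0, 3.0], [533.0, 12.0]]
```

View pics/crop0.png

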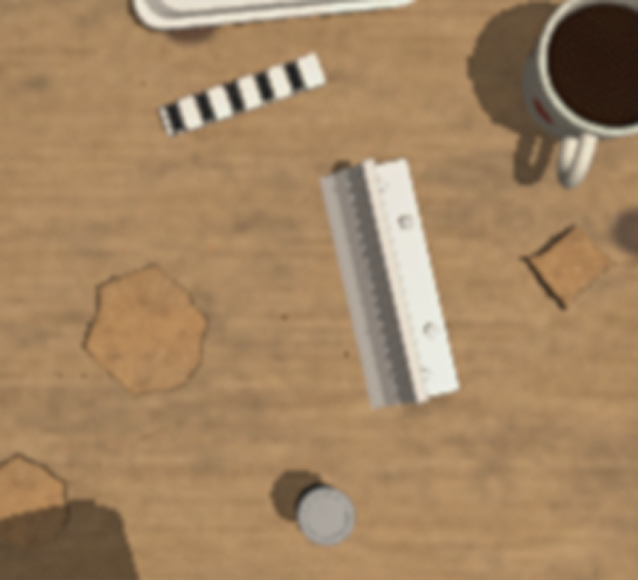

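```bash
cat >> h.py <<'E'
from scipy.spatial.transform import Rotation as Ro
A=np.radians(12.8); U=np.array([np.cos(A),np.sin(A)]); N=np.array([-np.sin(A),np.cos(A)]); O=np.array([.5301,-.1245])+.027*N
def w2r(p): d=np.asarray(p)[...,:2]-O; return np.stack([d@U,d@N],-1)
def r2w(u,n): return O+u*U+n*N
def quat(phi):
    c,s=np.cos(phi),np.sin(phi); q=Ro.from_matrix(np.array([[0,c,s],[0,s,-c],[-1,0,0]])).as_quat(); return np.array([q[3],*q[:3]])
def save(n,name,box=None,k=1):
    p,d=manip.read_camera(n); q=p[:,:,::-1]
    if box: a,b,c,e=box; q=cv2.resize(q[a:b,c:e],None,fx=k,fy=k,interpolation=cv2.INTER_CUBIC)
    cv2.imwrite("pics/"+name,q); return d
E
python3 - <<'E'
from h import *
H=cv2.convexHull((np.load("sherdQ.npy")[:,:2]*1000).astype(np.float32))[:,0]
for a in range(60,125,5)  :
    d=np.array([np.cos(np.radians(a)),np.sin(np.radians(a))]); q=H@d; print(a,round(float(np.ptp(q)),1),round(float((q.max()+q.min())/2),1),end=' | ')
print(); print("O",O)
for a in (-104,-14,-7,13):
  print(a,np.round(np.array(manip.inverse_kinematics([*r2w(0,.2),.1],quat(np.radians(a)))),2),np.round(np.array(manip.inverse_kinematics([*r2w(0,.2),.1],quat(np.radians(a+180)))),2))
E
```

```text
60 77.7 272.7 | 65 76.6 234.8 | 70 74.9 195.2 | 75 72.6 154.1 | 80 72.7 112.4 | 85 74.9 69.8 | 90 76.5 26.6 | 95 77.7 -16.8 | 100 78.3 -60.2 | 105 78.3 -103.0 | 110 77.8 -145.2 | 115 77.2 -186.4 | 120 75.9 -226.2 | 
O [ 0.52411819 -0.09817097]
-104 [ 0.1   0.47  1.93 -0.    0.74  1.92] [ 0.1   0.47  1.93 -0.    0.74 -1.22]
-14 [ 0.1   0.47  1.93 -0.    0.74  0.35] [ 0.1   0.47  1.93 -0.    0.74 -2.79]Traceback (most recent call last):
    return bound(*args, **kwds)
TypeError: unsupported operand type(s) for *: 'NoneType' and 'float'

During handling of the above exception, another exception occurred:

Traceback (most recent call last):
TypeError: unsupported operand type(s) for *: 'NoneType' and 'float'
```

```bash
python3 - <<'E'
from h import *
ph=np.radians(-12.5); d=np.array([-np.sin(ph),np.cos(ph)]); C=np.array([.4993,.0268]); p=C+d*.062; q=quat(ph)
t=manip.current_t()
manip.gripper_to(.012)
manip.move_to([*p,.09],q); 
print(manip.current_t(),manip.current_contact_force(),manip.current_grip_width())
manip.servo_line([*p,.032],q,max_speed=.1)
z=.032
while z>.018:
    f=manip.current_contact_force()
    if abs(f[2])>3: break
    z-=.0015; manip.servo_line([*p,z],q,max_speed=.03)
print(z,manip.current_tool_pos(),manip.current_contact_force(),manip.current_t())
save("side","s1.png",(180,320,130,330),4); save("top","t1.png",(130,280,190,400),3)
E
```

```text
3.25 [-0.5864995   0.40179332  0.56951235] 0.012069125670542864
0.02149999999999999 [0.51287285 0.08734661 0.02229768] [-3.8400261  -0.14601479 13.32415887] 5.7333
```

View pics/s1.png

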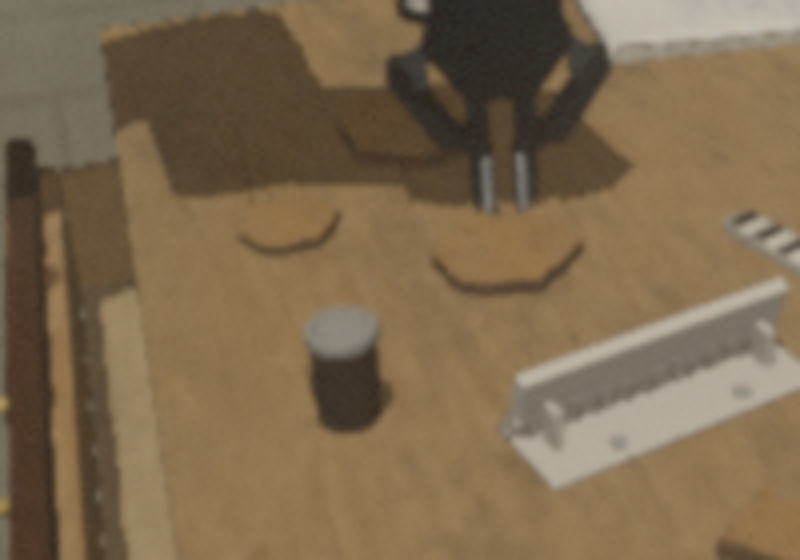

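View pics/t1.png

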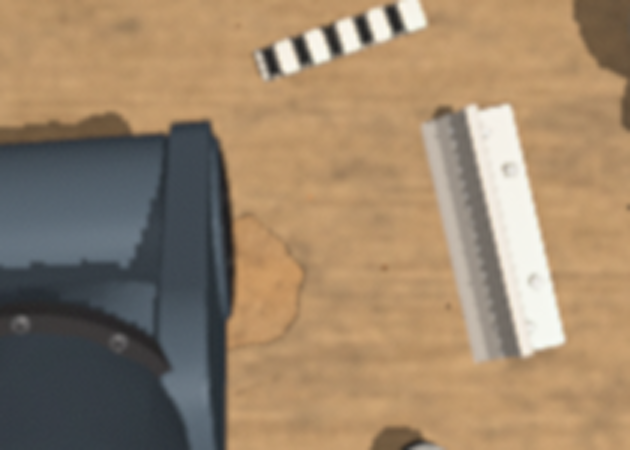

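The side view shows both fingertips (crop ~(487,210) and (522,207)) just behind the sherd's trailing edge. The desk touch came at TCP z = 22 mm, which fits. Next I push along an arc that squares the sherd to the rest.

```bash
python3 - <<'E'
from h import *
ph=np.radians(-12.5); C=np.array([.4993,.0268]); Z=.0242
dv=lambda ph: np.array([-np.sin(ph),np.cos(ph)])
p=C+dv(ph)*.062; manip.servo_line([*p,Z],quat(ph),max_speed=.03)
p=C+dv(ph)*.049; manip.servo_line([*p,Z],quat(ph),max_speed=.05)
R=.12; end=A; k=6; dp=(end-ph)/k
c=C.copy()
for i in range(k):
    c=c-dv(ph+dp/2)*R*dp; ph+=dp
    manip.servo_line([*(c+dv(ph)*.048),Z],quat(ph),max_speed=.06)
    print(np.round(manip.current_contact_force(),1),end='')
print(w2r(c),manip.current_t())
u,n=w2r(c); 
manip.servo_line([*r2w(u,.048+.050),Z],quat(A),max_speed=.06)
print(w2r(manip.current_tool_pos()),manip.current_contact_force(),manip.current_t())
save("side","s2.png",(180,320,130,330),4); save("top","t2.png",(130,280,190,400),3)
E
```

```text
[-0.5  1.2  0.2][-0.5 -0.2 -0.3][ 1.   0.7 -0.3][-0.1 -0.1  0. ][0.9 0.3 0.6][ 0.2  0.7 -0.8][-0.008027    0.07606927] 8.3583
[-0.0081285   0.09777039] [0.03340629 0.23259447 0.61357002] 8.9417
```

View pics/s2.png

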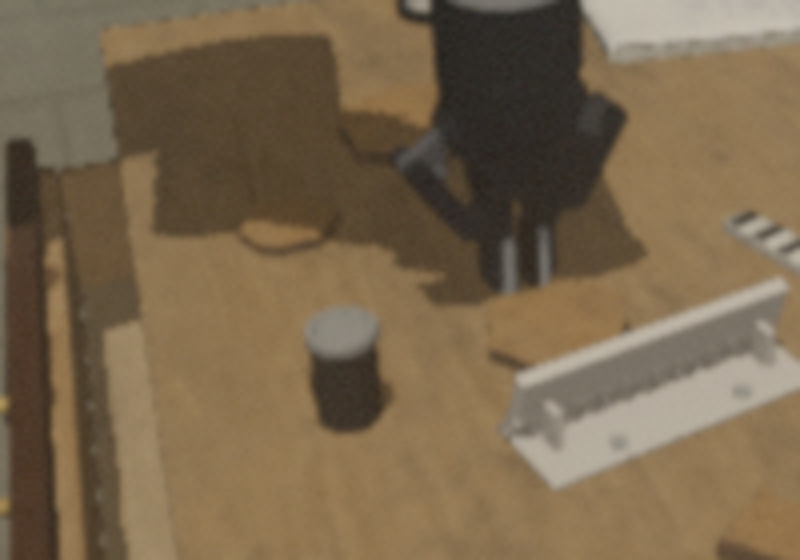

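View pics/t2.png

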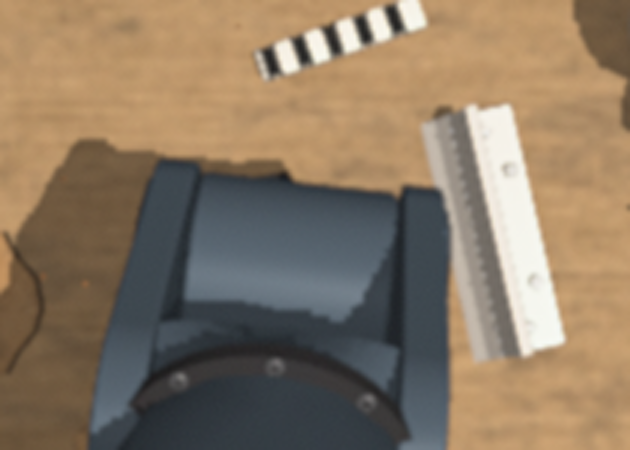

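The sherd is now squared to the rest and just in front of it (side crop around (560,330)). Next I push it up the slope, with a check along the way.

```bash
python3 - <<'E'
from h import *
Z=.0242;u=-.008
for i,n in enumerate((.075,.055,.04)):
    manip.servo_line([*r2w(u,n),Z],quat(A),max_speed=.05)
    print(n,np.round(manip.current_contact_force(),1),manip.current_t())
    save("side",f"s3{i}.png",(200,310,190,350),4)
a=[cv2.imread(f"pics/s3{i}.png")[:, :] for i in range(3)]
cv2.imwrite("pics/s3.png",cv2.resize(np.hstack(a[1:]),(800,275)))
E
```

```text
0.075 [-0.1  0.4 -0.1] 9.65
0.055 [ 0.  -0.4  0.4] 10.25
0.04 [ 0.1 -0.5 -0.4] 10.75
```

View pics/s32.png

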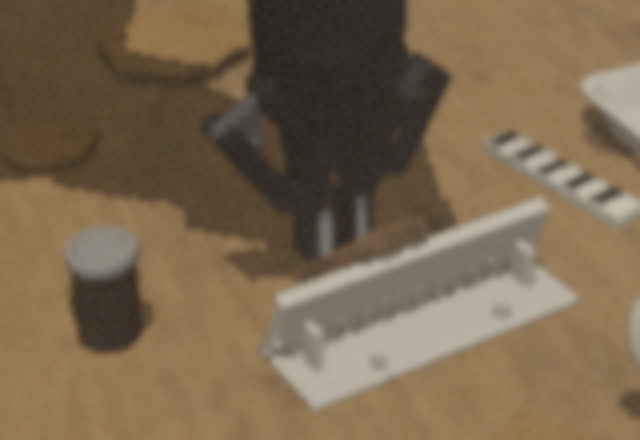

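View pics/s30.png

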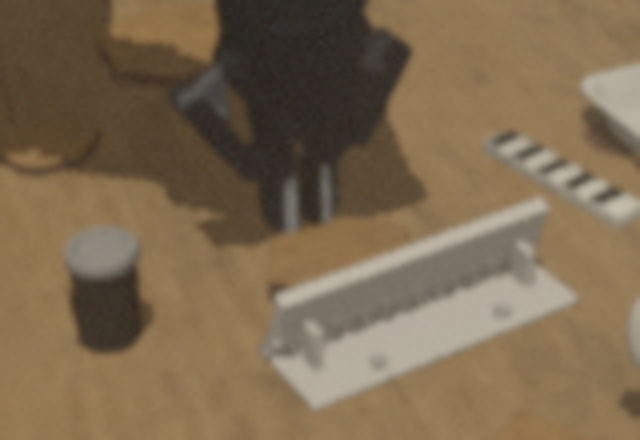

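At n = 40 mm the sherd's darker underside shows above the wall (side crop ~(360,245)), so it is climbing. I keep going.

```bash
python3 - <<'E'
from h import *
Z=.0242;u=-.008
for i,n in enumerate((.030,.025,.022)):
    manip.servo_line([*r2w(u,n),Z],quat(A),max_speed=.04)
    print(n,np.round(manip.current_contact_force(),1),manip.current_t())
d=save("side","s4.png",(200,310,190,350),4.5)
P=cloud("side",d); r=np.concatenate([w2r(P),P[...,2:]],-1)
m=(abs(r[...,0]+.008)<.05)&(r[...,1]>-.06)&(r[...,1]<.005)&(r[...,2]>.048)&(r[...,2]<.1)
Q=r[m]*1000; print(len(Q),np.percentile(Q,[1,50,99],axis=0).round(1))
for a in range(46,80,4):
    s=Q[(Q[:,2]>a)&(Q[:,2]<a+4)]; 
    if len(s): print(a,len(s),np.median(s[:,1]).round(1),s[:,0].min().round(),s[:,0].max().round())
E
```

```text
0.03 [ 0.4 -0.3  0.4] 11.2
0.025 [ 0.5 -0.9 -0.4] 11.475
0.022 [ 0.4 -0.2 -0.6] 11.725
296 [[-45.9 -33.7  48.1]
 [-19.2 -26.3  62.2]
 [ 14.1   5.   99.3]]
46 25 -25.6 -46.0 17.0
50 35 -27.1 -46.0 18.0
54 37 -29.3 -46.0 10.0
58 46 -31.4 -40.0 6.0
62 71 -28.9 -36.0 3.0
66 10 -10.9 -27.0 9.0
70 6 4.5 -25.0 9.0
74 5 4.6 -29.0 2.0
78 7 4.7 -28.0 7.0
```

View pics/s4.png

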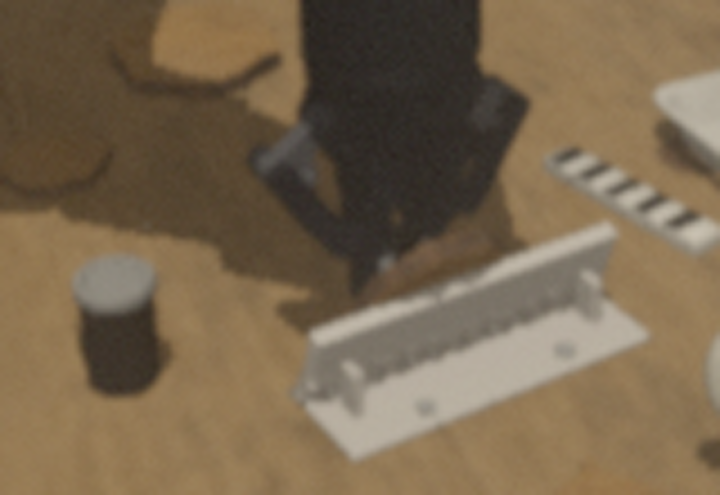

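The underside fits n = -25.6 at z 48 and n = -31.4 at z 60, about 63°, and the top is near z = 68. That is the expected lean. I withdraw, check it, then go behind.

```bash
python3 - <<'E'
from h import *
u=-.008
manip.servo_line([*r2w(u,.075),.0245],quat(A),max_speed=.08)
manip.servo_line([*r2w(u,.080),.17],quat(A),max_speed=.2)
manip.servo_line([*r2w(-.016,-.075),.17],quat(A),max_speed=.2)
print(manip.current_t())
d=save("side","s5.png",(200,310,190,350),4.5)
P=cloud("side",d); r=np.concatenate([w2r(P),P[...,2:]],-1)
m=(abs(r[...,0]+.008)<.06)&(r[...,1]>-.06)&(r[...,1]<.005)&(r[...,2]>.048)&(r[...,2]<.085)
Q=r[m]*1000
for a in range(48,84,4):
    s=Q[(Q[:,2]>a)&(Q[:,2]<a+4)]; 
    if len(s): print(a,len(s),np.median(s[:,1]).round(1),s[:,0].min().round(),s[:,0].max().round())
E
```

```text
14.3917
48 37 -25.7 -47.0 17.0
52 43 -28.2 -45.0 13.0
56 34 -30.2 -44.0 7.0
60 66 -29.9 -38.0 3.0
64 35 -27.6 -28.0 3.0
```

View pics/s5.png

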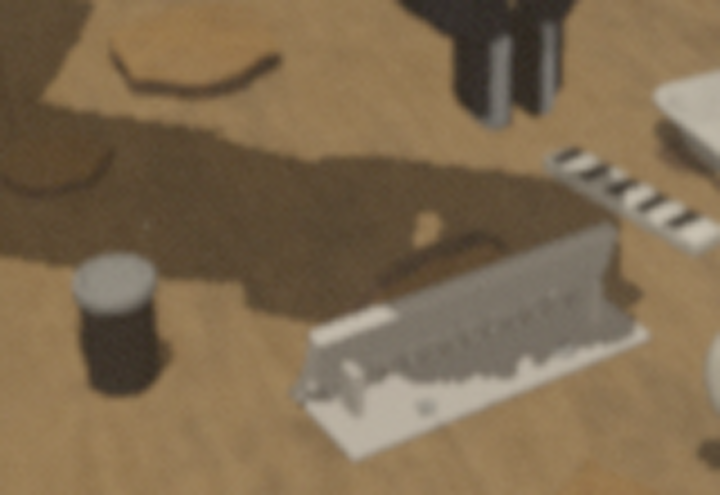

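The lean holds with the gripper clear (sherd top at ~(450,255) in the crop). Now I push from behind.

```bash
python3 - <<'E'
from h import *
u=-.016
manip.servo_line([*r2w(u,-.068),.12],quat(A),max_speed=.15)
manip.servo_line([*r2w(u,-.066),.074],quat(A),max_speed=.08)
print(manip.current_contact_force(),manip.current_t())
for n in (-.045,-.03,-.015):
    manip.servo_line([*r2w(u,n),.074],quat(A),max_speed=.04)
    print(n,np.round(manip.current_contact_force(),1),manip.current_t())
save("side","s6.png",(180,310,190,350),4.5)
save("top","t6.png",(130,280,190,400),3)
E
```

```text
[0.4940209  0.34905753 0.08242083] 15.65
-0.045 [ 0.3 -0.6 -0.1] 16.325
-0.03 [-0.1 -0.2  0.1] 16.85
-0.015 [ 0.1 -0.5 -0. ] 17.375
```

View pics/s6.png

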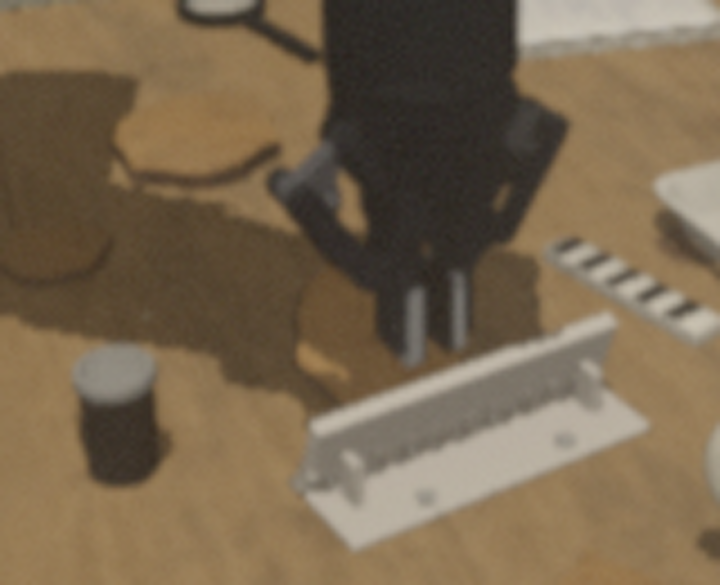

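View pics/t6.png

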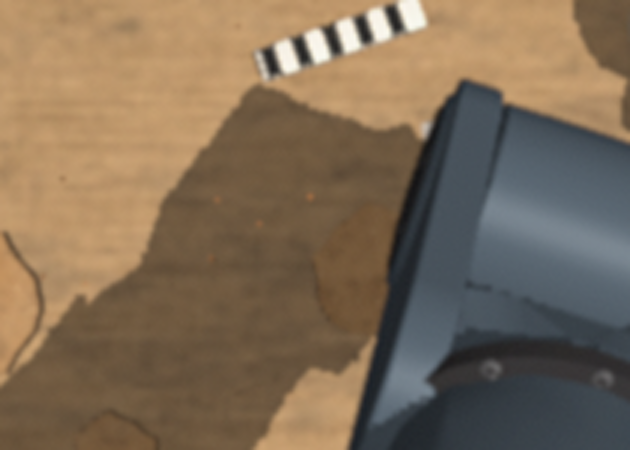

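The sherd appears to be down already (top crop ~(350,270)). I retreat behind the rest and up, then check.

```bash
python3 - <<'E'
from h import *
P=cloud("top",manip.read_camera("top")[1]); r=np.concatenate([w2r(P),P[...,2:]],-1)*1000
m=(abs(r[...,0]+15)<50)&(r[...,1]>5)&(r[...,1]<110)&(r[...,2]>5)&(r[...,2]<100)
print("before",m.sum(),np.percentile(r[m],[2,50,98],axis=0).round(1) if m.any() else 0)
manip.servo_line([*r2w(-.016,-.066),.076],quat(A),max_speed=.1)
manip.servo_line([*r2w(-.016,-.07),.20],quat(A),max_speed=.2)
manip.move_to([.201,-.512,.253],manip.current_tool_rot())
print(manip.current_t())
d=save("side","s7.png",(180,310,190,350),4.5)
d=save("top","t7.png",(110,310,220,440),2.9)
P=cloud("top",d);z=P[...,2]
for k,(a,b,c,e) in {"sherd":(195,250,270,333),"rest":(155,258,334,385),"can":(270,302,315,348),"bar":(122,162,268,336),"small":(185,218,398,434)}.items():
    m=(z[a:b,c:e]>.003).astype(np.uint8); n,l,s,_=cv2.connectedComponentsWithStats(m); j=1+np.argmax(s[1:,4]); Q=P[a:b,c:e][l==j]
    (cx,cy),(w,h),an=cv2.minAreaRect((Q[:,:2]*1000).astype(np.float32))
    print(k,len(Q),"c",round(cx,1),round(cy,1),"wh",round(w,1),round(h,1),"ang",round(an,1),"z",np.percentile(Q[:,2]*1000,[2,50,98]).round(1))
    if k=="sherd": R=w2r(Q)*1000; print(R.min(0).round(),R.max(0).round())
E
```

```text
before 898 [[-43.3  33.8   8.3]
 [ -6.8  59.5  16.7]
 [ 25.   83.8  24.1]]
20.675
sherd 1360 c 503.2 -52.5 wh 73.1 79.4 ang 58.0 z [ 6.8 10.1 13.6]
[-50.  14.] [33. 86.]
rest 1903 c 530.8 -127.0 wh 149.9 54.1 ang 12.8 z [ 3.2 15.7 44.3]
can 344 c 387.6 -82.8 wh 33.5 37.6 ang 75.3 z [10.3 49.3 52.4]
bar 632 c 649.6 -32.9 wh 21.4 104.9 ang 18.5 z [ 3.9  7.5 10.6]
small 447 c 543.3 -238.6 wh 39.6 42.3 ang 41.3 z [ 4.3 11.1 15. ]
```

View pics/s7.png

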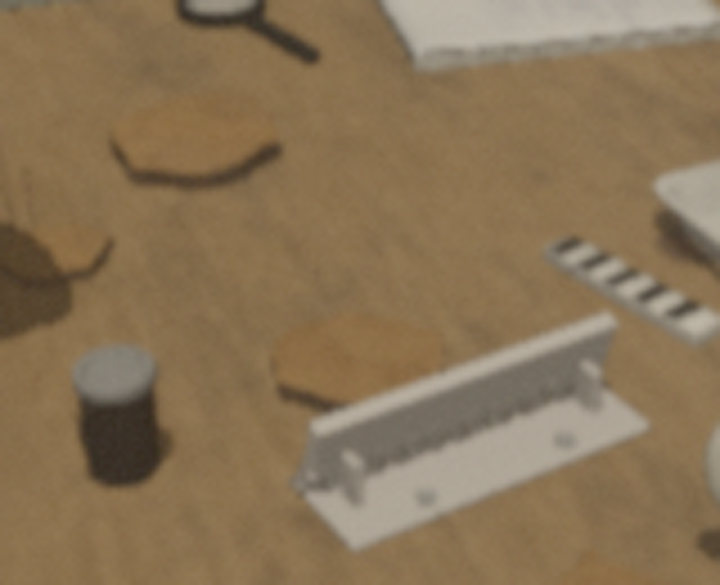

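View pics/t7.png

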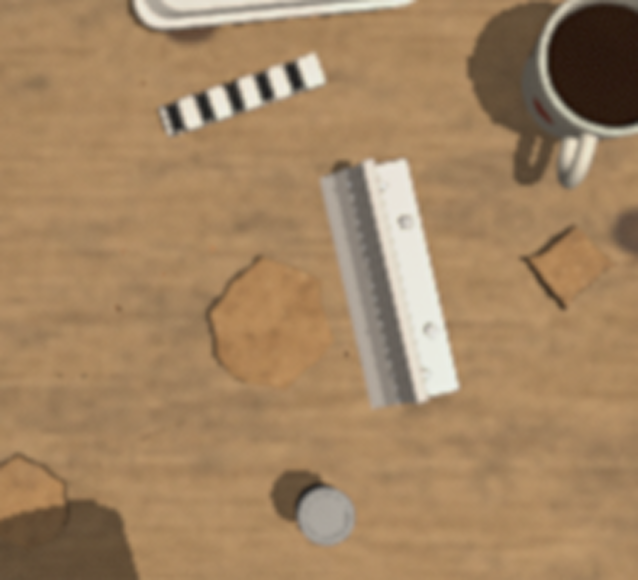

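The sherd lies flat, 14 to 86 mm in front of the foot, and the bystanders have not moved. Before handing in I confirm the flip by matching the outline against the original and its mirror image.

```bash
python3 - <<'E'
from h import *
from scipy.spatial import ConvexHull
P0=np.load("sherdQ.npy")[:,:2]*1000
d=manip.read_camera("top")[1];P=cloud("top",d);a,b,c,e=195,250,270,333
z=P[a:b,c:e,2];n,l,s,_=cv2.connectedComponentsWithStats((z>.005).astype(np.uint8));j=1+np.argmax(s[1:,4]);P1=P[a:b,c:e][l==j][:,:2]*1000
h=lambda X:cv2.convexHull(X.astype(np.float32))[:,0]
def cen(H): m=cv2.moments(H); return H-np.array([m["m10"],m["m01"]])/m["m00"]
def ras(H): m=np.zeros((400,400),np.uint8); cv2.fillPoly(m,[np.int32(H*3.5+200)],1); return m
H0,H1=cen(h(P0)),cen(h(P1)); M1=ras(H1)
def best(H):
    o=[]
    for t in range(0,360,2):
        c,s=np.cos(np.radians(t)),np.sin(np.radians(t)); m=ras(H@np.array([[c,s],[-s,c]])); o.append(((m&M1).sum()/(m|M1).sum(),t))
    return sorted(o)[::-1][:3], [x for x in o if x[1] in(24,26,28)]
print("orig",best(H0)); print("mirror(x->-x)",best(H0*[-1,1]))
# predicted: mirror across rest u axis after +25.3deg
c,s=np.cos(np.radians(25.3)),np.sin(np.radians(25.3)); G=H0@np.array([[c,s],[-s,c]]); G=G-2*np.outer(G@N,N); m=ras(G); print("pred flip IoU",(m&M1).sum()/(m|M1).sum())
G=H0@np.array([[c,s],[-s,c]]); m=ras(G); print("pred unflipped IoU",(m&M1).sum()/(m|M1).sum())
E
```

```text
orig ([(np.float64(0.9574881119877469), 322), (np.float64(0.9561973611580991), 324), (np.float64(0.9558792108824158), 320)], [(np.float64(0.8890894711505398), 24), (np.float64(0.8861467700967941), 26), (np.float64(0.8840520121293108), 28)])
mirror(x->-x) ([(np.float64(0.9669680422522603), 182), (np.float64(0.9668914447206969), 180), (np.float64(0.9611122017382614), 178)], [(np.float64(0.908366603020309), 24), (np.float64(0.9059738729685713), 26), (np.float64(0.9026637569711455), 28)])
pred flip IoU 0.9662903254665498
pred unflipped IoU 0.8882109279661745
```

The predicted flipped pose matches with IoU 0.966, against 0.888 unflipped, so the sherd is turned over. I'm handing in.

```bash
python3 -c "
from cell import manip
manip.close_job(); print(manip.current_t())"
```

```text
the job is handed in; nothing more can be done
the job is handed in; nothing more can be done
```

The large sherd is turned over and lies flat on the desk in front of the rest. I handed the job in at about 21 s of the 51 s allowed.

**What I did:**
- With the fingertips close together and low on the desk, I pushed the sherd along an arc that squared it to the rest.
- I then pushed it up the sloping front until it leaned at about 63°, and it stayed leaning after I withdrew.
- From behind, I pushed its projecting top edge back over the wall and it fell forward. The arm is clear of everything.

**Last checks:**
- **Position:** the sherd lies 14 to 86 mm in front of the rest's foot. Its top is level and reads about 10 mm high, or 12 mm after correcting the camera's low reading of the desk.
- **Turned over:** its outline matches the flipped pose I predicted with an overlap of 0.966, against 0.888 for the same pose not flipped. Outline alone is weak evidence, because the unflipped shape at another rotation (322°) reaches 0.957. Stronger evidence is the dark underside I saw leaning on the rest, and the sherd then coming down forward.
- **Bystanders:** the scale bar and small sherd read the same within about 0.3 mm. The film can read 1.8 mm different, but I used a lower height cut-off that time and nothing came near it.
- **Forces:** the pushes read about 1 N or less, within sensor noise. The largest reading I took was about 14 N, when I touched the desk on purpose to find its height.

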